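Tip the polar bears into the curing bin and hold the cure key turned

ROBOT

A 6-joint arm with a two-finger parallel gripper is mounted at the origin on the work surface. World frame = base frame: x ahead of the robot, y to its left, z up, the work surface at z = 0. Lengths are in m, angles in rad, forces in N, time in s.
With the tool pointing down it reaches from about 0.275 to 0.725 m from the base axis. Payload 15.9 kg.
Tool frame: the origin (TCP) lies midway between the tips of the shut fingers; the grasp point (between the pads) lies 19 mm behind it; z points along the fingers, y is the line along which they close (so a half turn about z gives the same grasp; the last joint's range is limited). The gripper opens to 85 mm and grips with 20 to 120 N. Pads are 22 mm wide; open, the fingers measure 114 mm over their backs; the gripper's body (76 mm by 85 mm) begins 54 mm behind the grasp point. The pads swing forward as they close: fully open they stand 13 mm farther back than shut.
Start: joints at [-1.112, 0.213, -0.034, 1.323, 0, 1.571], TCP at [0.221, -0.448, 0.231] pointing down, gripper open.
Joint ranges: [-2.98, 2.98], [-0.74, 1.72], [-1.14, 1.35], [-2.1, 2.04], [-1.57, 1.44], [-3.14, 3.14]. Speed limits (rad/s): [1.89, 1.89, 2.39, 2.57, 3.14, 3.14].

INTERFACE

Orientations are given as a unit quaternion [w, x, y, z].
In Python, from bench import arm gives the robot as it stands. The module is installed in compiled form; this text tells all that it offers.
- The arm moves only by the tool move_arm, never from a script. Its argument "commands" is a list of rows, each an object with "xyz": the shift along the tool's x, y, z in cm, a list of three; "spin": the turn about the tool's z in rad. In form: [{"xyz": [x, y, z], "spin": spin}, ...]. A call has 1 to 12 rows; each row shifts and turns the commanded pose from where the row before left it, along the tool's axes as they then stand; what a row does not reach is not made up. A row lasts 1/12 s, in which the tool goes at most 41.7 mm and 7.16 degrees, less where a joint would pass 70% of its speed; a pose out of reach is approached as far as the arm can. A call with a gripper value outside its range is refused whole. "grip" is the opening, from 0 (shut) to 1 (fully open), set as the call begins (left out, the last holds). The fingers move at their own pace and stop on an object; "squeeze" is the grip in N (left out, the last holds). Time passes only in rows, so rows that do not move let the fingers close. It gives the time, the measured TCP pose, the force, the opening and the grip force at its end, in the units of the state.
- arm.read_state(): the state, without advancing time (a new reading comes with each control period).
- arm.camera(name): name is "scene" or "top" or "wrist"; returns (picture, depth): 384x512x3 uint8, blue, green, red; 384x512 float32, m along the optical axis (not along the pixel's ray), 0 where there is no reading.
- arm.camera_params(name): a dict with "mtx" (3x3 intrinsics, pixels), "k1" (the pictures are not rectified: a ray, as slopes to the right and down, at radius r is drawn at 1 + k1 r^2 times it, then the intrinsics apply), "position" and "attitude" of the camera in the world; the wrist camera has in their place "tool_from_camera" (4x4, takes a point from camera to tool coordinates, whose origin is the TCP and whose axes are the flange's). Camera axes: x right, y down, z forward; pixel columns grow to the right and rows downward; lengths in m; the calibration is good to about 2 mm. A picture is of the moment at which its call begins: read the wrist's pose just before it. camera_params takes no time and is no camera call.
- arm.sign_off(): hands the job in; it is judged then, once.
Trained networks look in the newest picture that a camera, given by its name, has taken for a name from the list of things; names that differ only in an ending like _2 or _b are one class to them, and where a whole thing is asked for, a point or a joint stands for the part that bears it (a point fixed in the world has none). Each returns a list of dicts, best first, with "conf" (0 to 1); they miss things now and then, are a little off and sometimes report something else, mostly with a low value. They report only what shows in the picture. A call takes as long as a camera call. They do not tell look-alikes from the thing itself.
- arm.search_frame(query, camera): "location" ([column, row] as shares, 0 to 1, of the picture: columns of its width, rows of its height, amid what is visible of it).
- arm.outline_of(query, camera): "mask" (384x512 bool, what is visible of it) and "location" ([column, row] as shares, 0 to 1, of the picture: columns of its width, rows of its height, amid what is visible of it).
- arm.spot_point(query, camera): "location" ([column, row] as shares, 0 to 1, of the picture: columns of its width, rows of its height: a listed point, or the origin of a listed thing).
The state is a dict: "clock": time; "q": joint angles; "joint_velocities": joint speeds; "tau": joint torques, N m; "tool_pos": TCP position; "tool_rot": TCP orientation; "ft_force": force on the tool from outside, world axes, zero at the start; "ft_torque": the same for the moment, N m; "gripper_width": opening from 0.0 (shut) to 1.0 (fully open); "grasp_force": force on a finger pad.
Only numpy, scipy, OpenCV 4.12 (cv2) and the standard library are available. Lean on these libraries where they do the work, as an engineer would, in place of code of your own. Each camera call takes 0.05 s, during which the arm holds its last target. There are 200 camera calls.

TASK

The three freshly cast resin polar bears are still tacky, so do not touch them with the gripper: lift the loading tray by its bar handle and tip it until all three bears have slid into the curing bin, then leave the tray, up or down. Then take the brass key from its wooden stand, push it into the slot on top of the key switch box, working it past the sticky pins until its collar sits on the cover, and turn it a quarter turn clockwise (seen from above). The switch springs back, so finish while still gripping the key and holding it turned; leave everything else on the shelf where it stands.

Things in the scene. Friction and masses are not known exactly. Their poses are not given: they have to be found in the camera images.
- station: Curing station, fixed: grey open-topped bin, 130 (x) x 160 (y) mm outside, 5 mm walls, rim 85 mm high, a 132 mm high white lamp hood on its far (+x) side, a steel loading tray hinged along its near (-x) side. Origin: centre of the bin's underside on the work surface; z up, the tray reaches to its -x.
- tray_hinge (a point): Point on the tray's hinge axis, middle of its length, 98 mm above the work surface; the axis is the station's y. Axes as the station's.
- tray_bar (a point): Middle of the tray's round bar handle, 10 mm thick, parallel to the hinge axis and 188 mm from it (4 mm above it when level); 102 mm above the work surface at the start. The bar is free for 86 mm between its two side rods, with a 43 mm gap to the tray's end wall. Its frame turns with the tray.
- tray (a joint): Tray angle about the hinge, rad: 0 level (start), grows as the bar is lifted, stop at 1.15. Stiff: lifting takes about 5 N at the bar and the empty tray stays where it is left. Tray 155 x 150 mm, 18 mm side walls, open at the bin end; bears slide off at 0.5 to 0.8 rad. The bar can turn between the fingers: the gripper may keep pointing down.
- bear0: White resin polar bear 0, 63 mm long, 26 mm wide, 47 mm tall, 60 g, standing on the tray at the start. Origin: centre of its footprint; z up, its head to its -x. Tacky: not to be touched by the gripper.
- bear1: White resin polar bear 1, 63 mm long, 26 mm wide, 47 mm tall, 60 g, standing on the tray at the start. Origin: centre of its footprint; z up, its head to its -x. Tacky: not to be touched by the gripper.
- bear2: White resin polar bear 2, 63 mm long, 26 mm wide, 47 mm tall, 60 g, standing on the tray at the start. Origin: centre of its footprint; z up, its head to its -x. Tacky: not to be touched by the gripper.
- key: Brass key, 80 g, upright in its stand. Origin: centre of the collar's underside; z up. Above: collar 24 mm across, 5 mm high, then a flat grip plate 30 (x) x 10 (y) mm up to 39 mm above the origin. Below: round neck 6 mm thick, 9 mm long, then the bit, 18 (x) x 6 (y) mm, with a V-shaped foot ending 23 mm below the origin. The same after half a turn about z.
- keystand: Wooden stand, fixed, 80 x 80 x 40 mm, with a slot in its top that the key stands in, its collar on the top. Origin: centre of the underside; the slot runs along x. It and the switch box may change places.
- keyway (a point): Middle of the slot in the top of the key switch box (fixed, grey, 100 x 100 x 80 mm), 80 mm above the work surface; z up, x along the slot. Slot 20 x 8 mm, 1.5 mm chamfer. Fully in, the key's collar rests on the cover, its origin at this point; only then can it turn. Two pairs of sticky pins, met some 9 and 4 mm before home, resist with 6 to 15 N; small turns to and fro while pushing ease it.
- cylinder (a joint): Angle of the lock cylinder under the cover, rad: 0 at rest (slot in line with the cover's), grows clockwise seen from above, stop at 1.57. A spring (0.02 to 0.08 N m) turns it back when let go. The key has about 0.1 rad of play in it.
- house: Ceramic gingerbread house, 72 x 85 x 93 mm, loose bystander. Origin: centre of the underside.
- horse: Brass carousel horse on a 60 mm disc, 106 mm tall, loose bystander. Origin: centre of the underside.
- globe_base: Walnut globe base, 90 mm across, 35 mm tall, loose bystander. Origin: centre of the underside.
- glue: Glue jar, 50 mm across, 75 mm tall, loose bystander. Origin: centre of the underside.
- driver: Screwdriver lying flat along its x, loose bystander. Origin: centre of the underside.
Things that resemble listed ones, but are neither listed nor needed, are in the scene too. Several things have the shape of the key; the one meant has the colours described above.

How it is judged:
On the way, in this order (a step that is already met when the one before it is completed fails the run):
1. the tray is tipped up (over 0.5 rad) and all three bears are in the curing bin (value of joint tray above 0.5 rad and x of bear0 in the frame of station between -0.065 and 0.065 m and y of bear0 in the frame of station between -0.078 and 0.078 m and z of each of bear0, bear1, bear2 in the frame of station below 0.085 m and x of bear1 in the frame of station between -0.065 and 0.065 m and y of bear1 in the frame of station between -0.078 and 0.078 m and x of bear2 in the frame of station between -0.065 and 0.065 m and y of bear2 in the frame of station between -0.078 and 0.078 m), for 0.2 s.
2. the key is fully home in the keyway, its collar on the cover, not yet turned (horizontal distance between key and keyway below 0.004 m and z of key in the frame of keyway below 0.003 m and angle between key's own z axis and vertical below 0.12 rad and value of joint cylinder below 0.3 rad), for 0.1 s.
3. the gripped key has been turned a quarter turn clockwise (horizontal distance between key and keyway below 0.004 m and z of key in the frame of keyway below 0.003 m and angle between key's own z axis and vertical below 0.12 rad and value of joint cylinder above 1.25 rad and contact force between the fingers and key above 1 N), for 0.3 s.
At the end, for the whole second after the job is handed in: The three bears lie in the curing bin (origins within its walls and below its rim); the key is home (origin within 4 mm sideways and 3 mm in height of the slot's middle, upright within 0.12 rad), the cylinder is turned past 1.25 rad of its 1.57, and the fingers still grip the key (over 1 N) (all of step 3 and x of bear0 in the frame of station between -0.065 and 0.065 m and y of bear0 in the frame of station between -0.078 and 0.078 m and z of each of bear0, bear1, bear2 in the frame of station below 0.085 m and x of bear1 in the frame of station between -0.065 and 0.065 m and y of bear1 in the frame of station between -0.078 and 0.078 m and x of bear2 in the frame of station between -0.065 and 0.065 m and y of bear2 in the frame of station between -0.078 and 0.078 m); the arm keeps its last pose, push and grip.
It fails at once if the gripper touches a bear (contact force between the fingers and bear0 above 0.5 N or contact force between the fingers and bear1 above 0.5 N or contact force between the fingers and bear2 above 0.5 N).
It fails at once if a bystander is moved more than 30 mm or tipped over (distance of any of house, horse, globe_base, glue, driver from where it was at the start of the episode above 0.03 m or angle between any of house, horse, globe_base, glue's own z axis and vertical above 0.5 rad).
It also fails if it takes over 67 s, if anything falls off the work surface, if the arm or the gripper's body presses on something with over 40 N, if the wrist force passes 120 N, or if a joint passes its speed limit or range.

## Working session

There is one attempt and no reset: what is moved stays moved. The work goes in short steps, Python scripts to look and compute and a tool call to move; the robot and the scene stay as the last step left them, time stands still between calls to the robot, and variables do not carry over. Pictures are saved under pics/ and viewed, at most 10 in all, crops included, and the job is handed in when it is done.

Besides the shell and the picture viewer there is one more tool, called after "Emit:" as name(argument=value, ...), one argument or row to a line, values as JSON. move_arm: Moves the arm, as the interface text tells. Its arguments: {"type":"object","properties":{"commands":{"type":"array"},"grip":{"type":"number"},"squeeze":{"type":"number"}},"required":["commands"]}

```bash
mkdir -p pics; cat > h.py <<'E'
import numpy as np, cv2
from bench import arm
from scipy.spatial.transform import Rotation as R
def rot(a):
    a=np.array(a,float)
    return a if a.shape==(3,3) else R.from_quat(np.r_[a[1:],a[0]]).as_matrix()
def pose(name):
    p=arm.camera_params(name)
    if 'position' in p: return p,rot(p['attitude']),np.array(p['position'])
    s=arm.read_state(); T=np.array(p['tool_from_camera']); Rt=rot(s['tool_rot'])
    return p,Rt@T[:3,:3],Rt@T[:3,3]+np.array(s['tool_pos'])
def rays(uv,p):
    K=np.array(p['mtx']); d=np.array([p['k1'],0,0,0,0.])
    # fixed-point inversion of r(1+k1 r^2)
    q=(np.atleast_2d(uv)-K[:2,2])/[K[0,0],K[1,1]]; u=q.copy()
    for _ in range(30): u=q/(1+p['k1']*(u**2).sum(1,keepdims=True))
    return np.c_[u,np.ones(len(u))]
def world(uv,z,P):   # z: depth per pixel
    p,Rc,t=P; return (rays(uv,p)*np.reshape(z,(-1,1)))@Rc.T+t
def atz(uv,h,P):     # intersect with plane z=h
    p,Rc,t=P; d=rays(uv,p)@Rc.T; return t+d*((h-t[2])/d[:,2:])
def cloud(dep,P,mask=None):
    m=dep>0
    if mask is not None: m&=mask
    v,u=np.nonzero(m); return np.c_[u,v],world(np.c_[u,v].astype(float),dep[v,u],P)
E
python3 - <<'E'
from h import *
print(arm.read_state())
for c in ('scene','top'):
    P=pose(c); im,dep=arm.camera(c); cv2.imwrite(f'pics/{c}0.png',im); np.save(f'{c}0.npy',dep)
    print(c,P)
    for q in ('station','tray_hinge','tray_bar','bear0','key','keystand','keyway'):
        for r in arm.spot_point(q,c)[:4]:
            l=np.array(r['location'])*[512,384]; 
            h={'tray_hinge':.098,'tray_bar':.102,'keyway':.08,'key':.04,'bear0':.09}.get(q,0)
            print(c,q,round(r['conf'],2),l.round(),atz(l,h,P)[0].round(3))
E
```

```text
{'clock': 0.0, 'q': array([-1.11203264e+00,  2.13341102e-01, -3.50535863e-02,  1.32348204e+00,
       -1.21626553e-05,  1.57079382e+00]), 'joint_velocities': array([ 0.00020743,  0.00031668, -0.00017714,  0.00192466, -0.00038477,
       -0.00129001]), 'tau': array([ 2.24150324e-05, -6.86159921e+01,  4.87117982e+01,  1.73944136e-02,
        4.41796590e-05, -3.60087171e-06]), 'tool_pos': array([ 0.22127019, -0.44800574,  0.23082586]), 'tool_rot': array([-5.24669277e-04,  9.73806707e-01,  2.27376792e-01, -1.28749971e-04]), 'ft_force': array([-0.11871043,  0.43819774, -0.16087555]), 'ft_torque': array([ 0.02973198, -0.01965467, -0.0157615 ]), 'grasp_force': 0.0, 'gripper_width': 0.9982938579383587}
scene ({'mtx': array([[437.60376884,   0.        , 257.99396889],
       [  0.        , 437.60376884, 190.24233185],
       [  0.        ,   0.        ,   1.        ]]), 'k1': -0.07472547340411452, 'position': array([ 1.06994061, -0.74342362,  1.07385253]), 'attitude': array([-0.32371465,  0.8920143 ,  0.29437402, -0.11341628])}, array([[ 0.80096136,  0.45174265, -0.39292425],
       [ 0.59860
[... 1148 characters left out ...]
4515,  0.18890901],
       [-0.99944439,  0.02961354,  0.01529526],
       [-0.02060879, -0.18840339, -0.98187547]]), array([ 0.35396958, -0.08305425,  1.19200296]))
top station 0.46 [139. 201.] [0.583 0.227 0.   ]
top tray_hinge 0.75 [118. 178.] [0.622 0.253 0.098]
top tray_bar 0.95 [122. 259.] [0.426 0.239 0.102]
top bear0 0.82 [141. 198.] [0.572 0.199 0.09 ]
top bear0 0.73 [121. 204.] [0.558 0.249 0.09 ]
top bear0 0.67 [102. 205.] [0.557 0.294 0.09 ]
top key 0.76 [405. 242.] [ 0.453 -0.438  0.04 ]
top key 0.54 [367. 219.] [ 0.513 -0.348  0.04 ]
top key 0.2 [136. 200.] [0.577 0.224 0.04 ]
top keystand 0.7 [361. 216.] [ 0.527 -0.343  0.   ]
top keyway 0.89 [279. 213.] [ 0.527 -0.131  0.08 ]
```

View pics/scene0.png

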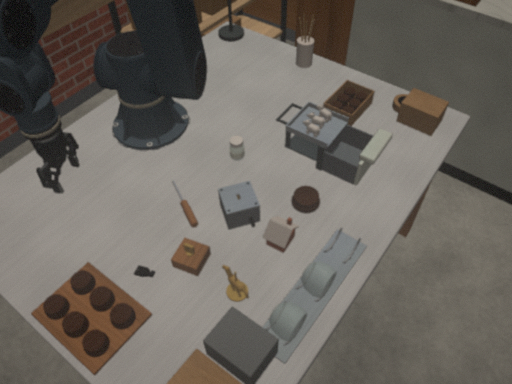

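View pics/top0.png

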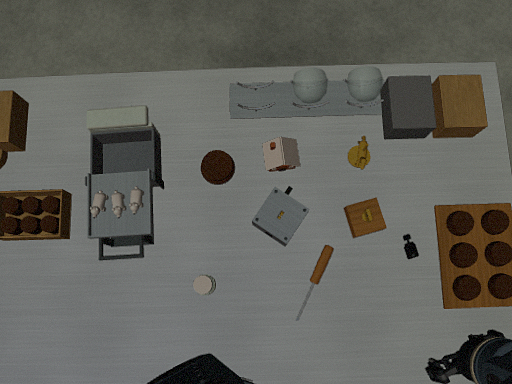

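The scene view shows the tray with bears at (315,125), the bin at (345,155), the switch box at (239,203) and the key stand at (191,255). Key candidates in the top view are the upright brass key in the stand at (367,215), the black key lying at (410,247), and the brass-coloured mark on the box at (280,213), which is probably the slot. The brass key in the stand fits the description. I'll check it in a crop.

```bash
python3 - <<'E'
from h import *
im=cv2.imread('pics/top0.png'); sc=cv2.imread('pics/scene0.png')
f=lambda a:cv2.resize(a,(400,300),interpolation=cv2.INTER_CUBIC)
g=lambda I,u,v,w:f(I[v-w*3//8:v+w*3//8,u-w//2:u+w//2])
cv2.imwrite('pics/crop1.png',np.vstack([np.hstack([g(im,367,216,64),g(im,280,213,80)]),np.hstack([g(im,122,205,144),g(sc,192,252,64)])]))
P=pose('top'); dep=np.load('top0.npy')
uv,X=cloud(dep,P)
def rect(name,sel):
    x=X[sel]; x=x[:,:2]
    r=cv2.minAreaRect((x*1000).astype(np.float32)); print(name,len(x),'c',np.round(r[0],1),'size',np.round(r[1],1),'ang',round(r[2],2),'medz',np.median(X[sel][:,2]).round(4))
def near(u,v,r): return (abs(uv[:,0]-u)<r)&(abs(uv[:,1]-v)<r)
z=X[:,2]
rect('stand',near(365,216,30)&(z>.033)&(z<.046))
rect('key top',near(365,216,25)&(z>.06))
rect('box',near(280,213,40)&(z>.07)&(z<.09))
rect('box above',near(280,213,40)&(z>.09))
rect('bar',(abs(uv[:,0]-122)<45)&(uv[:,1]>252)&(uv[:,1]<266)&(z>.085)&(z<.12))
rect('tray+bar',(abs(uv[:,0]-122)<45)&(abs(uv[:,1]-210)<60)&(z>.086)&(z<.125))
rect('hood',(abs(uv[:,0]-118)<45)&(abs(uv[:,1]-118)<25)&(z>.12)&(z<.15))
for q in ('house','horse','globe_base','glue'):
    for r in arm.spot_point(q,'top')[:2]: print(q,r['conf'],atz(np.array(r['location'])*[512,384],0,P)[0].round(3))
E
```

```text
stand 947 c [ 518.7 -346.2] size [80.5 82.4] ang 13.79 medz 0.0398
key top 75 c [ 517.9 -345.1] size [29.4 11.2] ang 12.88 medz 0.0769
box 1731 c [ 524.2 -133.8] size [100.5 101.3] ang 54.62 medz 0.0795
box above 0 c [0. 0.] size [0. 0.] ang 0.0 medz nan
bar 205 c [433.6 241.3] size [104.4  14.4] ang 88.76 medz 0.1052
tray+bar 3841 c [559.1 250.2] size [171.  266.1] ang 87.87 medz 0.102
hood 1195 c [767.3 253.1] size [ 51.7 147.6] ang 2.39 medz 0.1306
house 0.8 [ 0.687 -0.142  0.   ]
house 0.57 [ 0.543 -0.134  0.   ]
horse 0.88 [ 0.685 -0.339  0.   ]
horse 0.22 [ 0.525 -0.36   0.   ]
globe_base 0.59 [0.66  0.019 0.   ]
globe_base 0.38 [0.377 0.052 0.   ]
glue 0.58 [0.371 0.047 0.   ]
  return _methods._mean(a, axis=axis, dtype=dtype,
  ret = ret.dtype.type(ret / rcount)
```

View pics/crop1.png

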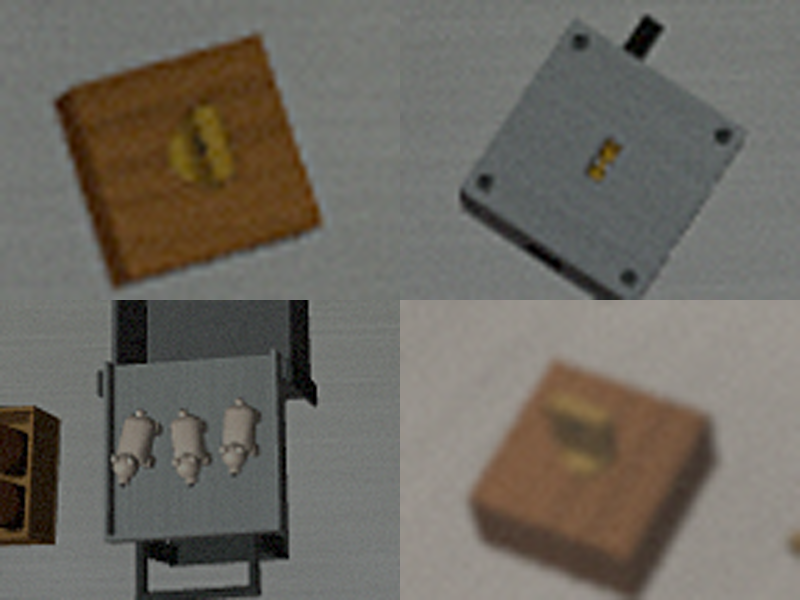

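The crop confirms it: the key upright in the wooden stand is brass (crop top-left), the slot on the box shows brass pins (top-right), and the three bears stand mid-tray. Next I go to the tray bar.

Emit:
move_arm(
  commands=[
    {"xyz":[2.06,-2.18,0],"spin":0},
    {"xyz":[2.06,-2.18,0],"spin":0},
    {"xyz":[2.06,-2.18,0],"spin":0},
    {"xyz":[2.06,-2.18,0],"spin":0},
    {"xyz":[2.06,-2.18,0],"spin":0},
    {"xyz":[2.06,-2.18,0],"spin":0},
    {"xyz":[2.06,-2.18,0],"spin":0},
    {"xyz":[2.06,-2.18,0],"spin":0},
    {"xyz":[2.06,-2.18,0],"spin":0},
    {"xyz":[2.06,-2.18,0],"spin":0},
    {"xyz":[2.06,-2.18,0],"spin":0},
    {"xyz":[2.06,-2.18,0],"spin":0},
  ],
  grip=0.5,
)

```text
clock: 2.0
tool_pos: [0.3273, -0.1029, 0.2315]
tool_rot: [0.0, 0.974, 0.227, 0.0]
ft_force: [0.7, -0.9, -0.4]
gripper_width: 0.5
grasp_force: 0.0
```

Emit:
move_arm(
  commands=[
    {"xyz":[2.06,-2.18,0],"spin":0},
    {"xyz":[2.06,-2.18,0],"spin":0},
    {"xyz":[2.06,-2.18,0],"spin":0},
    {"xyz":[2.06,-2.18,0],"spin":0},
    {"xyz":[2.06,-2.18,0],"spin":0},
    {"xyz":[2.06,-2.18,0],"spin":0},
    {"xyz":[2.06,-2.18,0],"spin":0},
    {"xyz":[2.06,-2.18,0],"spin":0},
    {"xyz":[2.06,-2.18,0],"spin":0},
    {"xyz":[2.06,-2.18,0],"spin":0},
    {"xyz":[2.06,-2.18,0],"spin":0},
    {"xyz":[2.06,-2.18,0],"spin":0},
  ],
)

```text
clock: 3.0
tool_pos: [0.4382, 0.2315, 0.2313]
tool_rot: [-0.005, 0.971, 0.239, -0.001]
ft_force: [1.0, 0.4, 0.5]
gripper_width: 0.499
grasp_force: 0.0
```

Emit:
move_arm(
  commands=[
    {"xyz":[0,0,0],"spin":-0.115},
    {"xyz":[0,0,0],"spin":-0.115},
    {"xyz":[0,0,0],"spin":-0.115},
    {"xyz":[0,0,0],"spin":-0.115},
    {"xyz":[0,0,0],"spin":-0.115},
    {"xyz":[0,0,0],"spin":-0.115},
    {"xyz":[0,0,0],"spin":-0.115},
    {"xyz":[0,0,0],"spin":-0.115},
    {"xyz":[0,0,0],"spin":-0.115},
    {"xyz":[0,0,0],"spin":-0.115},
    {"xyz":[0,0,0],"spin":0},
  ],
)

```text
clock: 3.92
tool_pos: [0.4385, 0.229, 0.2313]
tool_rot: [-0.005, 0.685, 0.728, 0.002]
ft_force: [0.3, -0.1, 0.7]
gripper_width: 0.496
grasp_force: 0.0
```

```bash
cat >> h.py <<'E'
def yaw():
    Rt=rot(arm.read_state()['tool_rot']); return np.degrees(np.arctan2(Rt[1,0],Rt[0,0])),Rt
def togo(xyz,yw):
    y,Rt=yaw(); s=arm.read_state(); d=Rt.T@(np.array(xyz)-s['tool_pos'])
    sp=-((yw-y+90)%180-90)
    print('t',round(s['clock'],2),'pos',s['tool_pos'].round(4),'yaw',round(y,1),'q',s['q'].round(2),'F',s['ft_force'].round(1),'grip',round(s['gripper_width'],3),round(s['grasp_force'],1))
    print('togo cm',(d*100).round(2),'spin',np.radians(sp).round(3))
E
python3 - <<'E'
from h import *
P=pose('wrist'); im,dep=arm.camera('wrist'); cv2.imwrite('pics/w1.png',im)
uv,X=cloud(dep,P); z=X[:,2]
m=(z>.09)&(z<.12)&(abs(X[:,0]-.434)<.016)&(abs(X[:,1]-.241)<.06)
x=X[m]; print(m.sum(),x.mean(0).round(4),x.min(0).round(4),x.max(0).round(4)); m2=m&(abs(X[:,1]-.241)<.035)
f=np.polyfit(X[m2][:,1],X[m2][:,0],1); print('bar slope',f, np.median(X[m2],0))
for r in arm.spot_point('tray_bar','wrist')[:2]: print(r['conf'],atz(np.array(r['location'])*[512,384],.102,P)[0].round(4))
togo([.434,.241,.083],91.7)
E
```

```text
1740 [0.4363 0.2469 0.1056] [0.428  0.1897 0.0995] [0.45   0.2954 0.1084]
bar slope [-0.03899584  0.44409088] [0.43465778 0.24290303 0.1057766 ]
0.55 [0.435  0.2422 0.102 ]
t 4.02 pos [0.4385 0.229  0.2313] yaw 92.9 q [ 0.47  0.2  -0.05  1.32  0.01  1.99] F [-0.8 -0.6  0.4] grip 0.498 0.0
togo cm [ 1.09 -0.32 14.85] spin 0.021
```

View pics/w1.png

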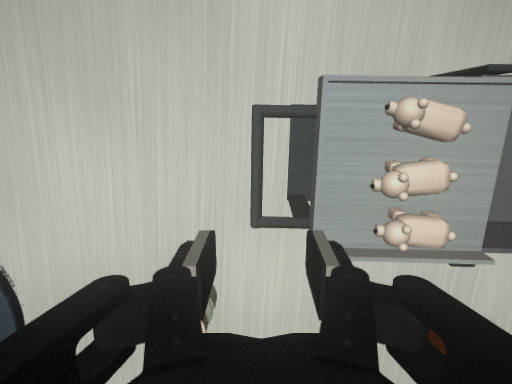

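The wrist view shows the bar at (257,165), clear of the bears at (430,115) to (410,230). I'm moving in around it.

Emit:
move_arm(
  commands=[
    {"xyz":[1.25,-0.32,0],"spin":0.02},
    {"xyz":[0,0,2.5],"spin":0},
    {"xyz":[0,0,2.5],"spin":0},
    {"xyz":[0,0,2.5],"spin":0},
    {"xyz":[0,0,2.5],"spin":0},
    {"xyz":[0,0,2.5],"spin":0},
    {"xyz":[0,0,2.3],"spin":0},
    {"xyz":[0,0,0],"spin":0},
  ],
)

```text
clock: 4.68
tool_pos: [0.4317, 0.2414, 0.0798]
tool_rot: [-0.006, 0.696, 0.718, -0.001]
ft_force: [-0.7, -1.6, -0.9]
gripper_width: 0.502
grasp_force: 0.0
```

Emit:
move_arm(
  commands=[
    {"xyz":[0,0,0],"spin":0},
    {"xyz":[0,0,0],"spin":0},
    {"xyz":[0,0,0],"spin":0},
    {"xyz":[0,0,0],"spin":0},
    {"xyz":[0,0,0],"spin":0},
  ],
  grip=0,
  squeeze=40,
)

```text
clock: 5.1
tool_pos: [0.4337, 0.243, 0.085]
tool_rot: [-0.005, 0.695, 0.719, 0.002]
ft_force: [-9.7, -0.9, 8.5]
gripper_width: 0.094
grasp_force: 39.0
```

```bash
python3 - <<'E'
from h import *
togo([.4347,.2422,.083],92.2)
s=arm.read_state(); p=np.array(s['tool_pos']); y,Rt=yaw()
a0=np.arctan2(.004,.188)
b=lambda t:np.array([-.188*np.cos(t)-.004*np.sin(t)*-1*-1,0,0])
def bar(t):
    r=np.hypot(.188,.004); a=np.pi-a0-t
    return np.array([r*np.cos(a),0,r*np.sin(a)])
Ry=R.from_euler('z',2.2,degrees=True).as_matrix()
prev=bar(0)
for t in np.arange(.04,1.03,.04):
    n=bar(t); d=Rt.T@Ry@(n-prev); prev=n; print(round(t,2),(d*100).round(2))
E
```

```text
t 5.1 pos [0.4337 0.243  0.085 ] yaw 92.0 q [ 0.5   0.28 -0.32  0.96  0.01  2.04] F [-9.7 -0.9  8.5] grip 0.094 39.0
togo cm [-0.09  0.1   0.2 ] spin -0.004
0.04 [ 0.01  0.03 -0.75]
0.08 [ 0.01  0.06 -0.75]
0.12 [ 0.01  0.09 -0.75]
0.16 [ 0.01  0.12 -0.74]
0.2 [ 0.01  0.15 -0.74]
0.24 [ 0.01  0.18 -0.73]
0.28 [ 0.01  0.21 -0.72]
0.32 [ 0.01  0.23 -0.71]
0.36 [ 0.01  0.26 -0.7 ]
0.4 [ 0.01  0.29 -0.69]
0.44 [ 0.01  0.32 -0.68]
0.48 [ 0.01  0.35 -0.67]
0.52 [ 0.01  0.37 -0.65]
0.56 [ 0.01  0.4  -0.64]
0.6 [ 0.01  0.42 -0.62]
0.64 [ 0.01  0.45 -0.6 ]
0.68 [ 0.01  0.47 -0.59]
0.72 [ 0.01  0.49 -0.57]
0.76 [ 0.01  0.52 -0.55]
0.8 [ 0.01  0.54 -0.53]
0.84 [ 0.01  0.56 -0.5 ]
0.88 [ 0.01  0.58 -0.48]
0.92 [ 0.01  0.6  -0.46]
0.96 [ 0.01  0.61 -0.43]
1.0 [ 0.01  0.63 -0.41]
```

Emit:
move_arm(
  commands=[
    {"xyz":[0,0.2,-0.9],"spin":0},
    {"xyz":[0,0.06,-0.75],"spin":0},
    {"xyz":[0,0.09,-0.75],"spin":0},
    {"xyz":[0,0.12,-0.74],"spin":0},
    {"xyz":[0,0.15,-0.74],"spin":0},
    {"xyz":[0,0.18,-0.73],"spin":0},
    {"xyz":[0,0.21,-0.72],"spin":0},
    {"xyz":[0,0.23,-0.71],"spin":0},
    {"xyz":[0,0.26,-0.7],"spin":0},
    {"xyz":[0,0.29,-0.69],"spin":0},
    {"xyz":[0,0.32,-0.68],"spin":0},
    {"xyz":[0,0.35,-0.67],"spin":0},
  ],
)

```text
clock: 6.1
tool_pos: [0.4563, 0.2438, 0.1724]
tool_rot: [-0.007, 0.694, 0.72, 0.001]
ft_force: [-23.4, 9.5, 6.6]
gripper_width: 0.098
grasp_force: 39.4
```

Emit:
move_arm(
  commands=[
    {"xyz":[0,0.37,-0.65],"spin":0},
    {"xyz":[0,0.4,-0.64],"spin":0},
    {"xyz":[0,0.42,-0.62],"spin":0},
    {"xyz":[0,0.45,-0.6],"spin":0},
    {"xyz":[0,0.47,-0.59],"spin":0},
    {"xyz":[0,0.49,-0.57],"spin":0},
    {"xyz":[0,0.52,-0.55],"spin":0},
    {"xyz":[0,0.54,-0.53],"spin":0},
    {"xyz":[0,0.56,-0.5],"spin":0},
    {"xyz":[0,0.58,-0.48],"spin":0},
    {"xyz":[0,0.6,-0.46],"spin":0},
    {"xyz":[0,0,0],"spin":0},
  ],
)

```text
clock: 7.1
tool_pos: [0.5123, 0.2456, 0.2369]
tool_rot: [-0.006, 0.694, 0.719, 0.004]
ft_force: [-24.4, 4.8, 34.3]
gripper_width: 0.098
grasp_force: 42.2
```

```bash
python3 - <<'E'
from h import *
togo([.4347,.2422,.083],92.2)
p=np.array(arm.read_state()['tool_pos'])+[0,0,.019]; print('angle',np.arctan2(p[2]-.098,.6222-p[0])-.02)
im,dep=arm.camera('top'); cv2.imwrite('pics/top2.png',cv2.resize(im[80:290,40:320],(800,600)))
P=pose('top')
for r in arm.spot_point('bear0','top')[:5]: print(r['conf'],atz(np.array(r['location'])*[512,384],.03,P)[0].round(3))
E
```

```text
t 7.1 pos [0.5123 0.2456 0.2369] yaw 92.0 q [0.44 0.35 0.17 1.38 0.01 1.97] F [-24.4   4.8  34.3] grip 0.098 42.2
togo cm [-0.28 -7.71 15.41] spin -0.003
angle 0.9427233701362361
0.63 [0.372 0.048 0.03 ]
0.6 [0.707 0.207 0.03 ]
0.46 [0.658 0.24  0.03 ]
```

View pics/top2.png

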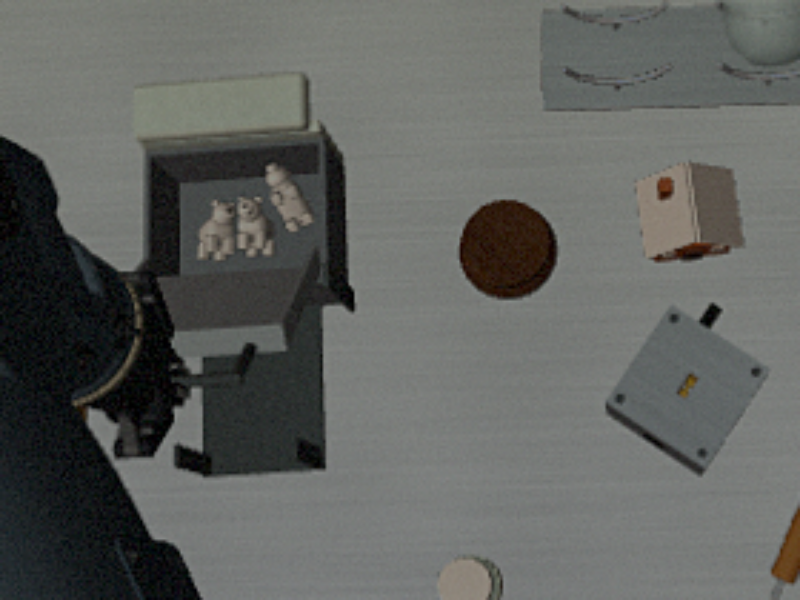

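All three bears lie in the bin, at crop pixels (215,235), (255,230) and (290,195), and the tray stands at 0.94 rad. I'm releasing it and going to the key.

Emit:
move_arm(
  commands=[
    {"xyz":[0,0,0],"spin":0},
    {"xyz":[0,0,0],"spin":0},
    {"xyz":[0,0,0],"spin":0},
    {"xyz":[0,0,0],"spin":0},
  ],
  grip=0.4,
)

```text
clock: 7.53
tool_pos: [0.5134, 0.2439, 0.2333]
tool_rot: [-0.005, 0.695, 0.719, 0.002]
ft_force: [-0.7, -0.3, 0.0]
gripper_width: 0.398
grasp_force: 0.0
```

Emit:
move_arm(
  commands=[
    {"xyz":[0,0,-1.5],"spin":0},
    {"xyz":[0,0,-1.5],"spin":0},
    {"xyz":[0,0,-1.5],"spin":0},
    {"xyz":[0,0,-1.5],"spin":0},
    {"xyz":[-2,0,-0.5],"spin":0},
    {"xyz":[-3,0,0],"spin":0},
    {"xyz":[-3,0,0],"spin":0},
    {"xyz":[-3,0,0],"spin":0},
    {"xyz":[-3,0,0],"spin":0},
    {"xyz":[-3,0,0],"spin":0},
    {"xyz":[-3,0,0],"spin":0},
    {"xyz":[-3,0,0],"spin":0},
  ],
)

```text
clock: 8.53
tool_pos: [0.5213, 0.012, 0.2959]
tool_rot: [-0.005, 0.695, 0.719, 0.002]
ft_force: [0.3, 0.6, 0.2]
gripper_width: 0.399
grasp_force: 0.0
```

Emit:
move_arm(
  commands=[
    {"xyz":[-3,0,0],"spin":0},
    {"xyz":[-3,0,0],"spin":0},
    {"xyz":[-3,0,0],"spin":0},
    {"xyz":[-3,0,0],"spin":0},
    {"xyz":[-3,0,0],"spin":0},
    {"xyz":[-3,0,0],"spin":0},
    {"xyz":[-3,0,0],"spin":0},
    {"xyz":[-3,0,0],"spin":0},
    {"xyz":[-3,0,0],"spin":0},
    {"xyz":[-3,0,0],"spin":0},
    {"xyz":[-3,0,0],"spin":0},
    {"xyz":[-3,0,0],"spin":0},
  ],
)

```text
clock: 9.53
tool_pos: [0.5337, -0.3478, 0.2924]
tool_rot: [-0.005, 0.695, 0.719, 0.002]
ft_force: [0.0, -0.7, 0.5]
gripper_width: 0.4
grasp_force: 0.0
```

Emit:
move_arm(
  commands=[
    {"xyz":[0,0,0],"spin":-0.118},
    {"xyz":[0,0,0],"spin":-0.118},
    {"xyz":[0,0,0],"spin":-0.118},
    {"xyz":[0,0,0],"spin":-0.118},
    {"xyz":[0,0,0],"spin":-0.118},
    {"xyz":[0,0,0],"spin":-0.118},
    {"xyz":[0,0,0],"spin":-0.118},
    {"xyz":[0,0,0],"spin":-0.118},
    {"xyz":[0,0,0],"spin":-0.118},
    {"xyz":[0,0,0],"spin":-0.118},
    {"xyz":[0,0,0],"spin":-0.118},
    {"xyz":[0,0,0],"spin":-0.118},
  ],
)

```text
clock: 10.53
tool_pos: [0.534, -0.3464, 0.2924]
tool_rot: [-0.003, 0.057, 0.998, 0.004]
ft_force: [0.6, -0.1, -0.8]
gripper_width: 0.399
grasp_force: 0.0
```

Emit:
move_arm(
  commands=[
    {"xyz":[0,0,0],"spin":-0.118},
    {"xyz":[0,0,0],"spin":-0.118},
    {"xyz":[0,0,0],"spin":-0.118},
    {"xyz":[0,0,0],"spin":0},
  ],
  grip=0.5,
)

```text
clock: 10.87
tool_pos: [0.534, -0.3463, 0.2924]
tool_rot: [-0.002, -0.12, 0.993, 0.005]
ft_force: [-0.3, -0.8, 0.6]
gripper_width: 0.501
grasp_force: 0.0
```

```bash
python3 - <<'E'
from h import *
togo([.518,-.3458,.15],13.3)
E
```

```text
t 10.87 pos [ 0.534  -0.3463  0.2924] yaw -166.3 q [-0.58  0.55  0.6   1.64  0.   -0.82] F [-0.3 -0.8  0.6] grip 0.501 0.0
togo cm [ 1.51  0.29 14.25] spin 0.008
```

Emit:
move_arm(
  commands=[
    {"xyz":[1.5,0.3,2.3],"spin":0.01},
    {"xyz":[0,0,2.3],"spin":0},
    {"xyz":[0,0,2.3],"spin":0},
    {"xyz":[0,0,2.3],"spin":0},
    {"xyz":[0,0,2.3],"spin":0},
    {"xyz":[0,0,0],"spin":0},
    {"xyz":[0,0,0],"spin":0},
  ],
)

```text
clock: 11.45
tool_pos: [0.5176, -0.3454, 0.1772]
tool_rot: [-0.003, -0.11, 0.994, 0.005]
ft_force: [-0.8, -0.3, 1.3]
gripper_width: 0.5
grasp_force: 0.0
```

```bash
python3 - <<'E'
from h import *
P=pose('wrist'); im,dep=arm.camera('wrist'); cv2.imwrite('pics/w3.png',im)
uv,X=cloud(dep,P); z=X[:,2]; c=[.518,-.3458]
d=np.linalg.norm(X[:,:2]-c,axis=1)
def rect(n,m):
    x=X[m]; r=cv2.minAreaRect((x[:,:2]*1000).astype(np.float32)); print(n,m.sum(),np.round(r[0],1),np.round(r[1],1),round(r[2],1),np.median(x[:,2]).round(4),'mean',x.mean(0).round(4))
rect('plate',(d<.025)&(z>.072)&(z<.085))
rect('stand',(d<.06)&(z>.036)&(z<.0425))
for q,h in (('key',.04),('keystand',0)):
  for r in arm.spot_point(q,'wrist')[:2]: print(q,r['conf'],atz(np.array(r['location'])*[512,384],h,P)[0].round(4))
togo([.518,-.3458,.05],13.3)
E
```

```text
plate 479 [ 521.6 -346. ] [29.8 10.3] 12.6 0.0783 mean [ 0.5207 -0.3462  0.078 ]
stand 7086 [ 521.9 -345.8] [80.6 80.1] 14.1 0.0398 mean [ 0.5194 -0.3465  0.0398]
key 0.89 [ 0.4572 -0.4417  0.04  ]
key 0.68 [ 0.5182 -0.3462  0.04  ]
keystand 0.62 [ 0.5225 -0.3479  0.    ]
keystand 0.5 [ 0.6868 -0.1429  0.    ]
t 11.6 pos [ 0.5189 -0.3463  0.1793] yaw -167.2 q [-0.59  0.49  0.23  1.32  0.   -0.81] F [ 0.4 -1.9 -0.1] grip 0.497 0.0
togo cm [ 0.07 -0.04 12.93] spin -0.009
```

View pics/w3.png

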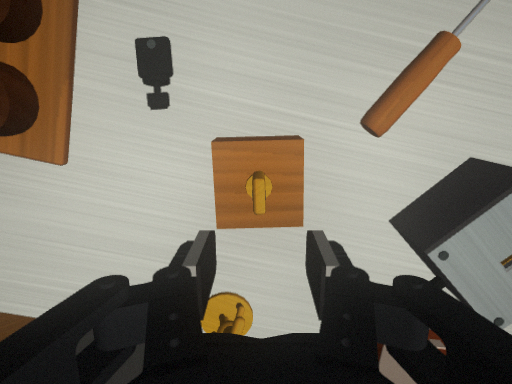

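The wrist view shows the brass key in the stand at (259,190), and the black decoy lying at (155,70). I'm descending on the brass key.

Emit:
move_arm(
  commands=[
    {"xyz":[-0.2,0,2.5],"spin":-0.015},
    {"xyz":[0,0,2.5],"spin":0},
    {"xyz":[0,0,2.5],"spin":0},
    {"xyz":[0,0,2],"spin":0},
    {"xyz":[0,0,1.5],"spin":0},
    {"xyz":[0,0,1.2],"spin":0},
    {"xyz":[0,0,0.6],"spin":0},
    {"xyz":[0,0,0],"spin":0},
  ],
)

```text
clock: 12.27
tool_pos: [0.5196, -0.3442, 0.0493]
tool_rot: [-0.002, -0.119, 0.993, 0.005]
ft_force: [0.0, -0.1, 0.3]
gripper_width: 0.5
grasp_force: 0.0
```

```bash
python3 - <<'E'
from h import *
togo([.521,-.346,.051],13.7)
E
```

```text
t 12.27 pos [ 0.5196 -0.3442  0.0493] yaw -166.3 q [-0.59  0.56  0.01  1.03  0.   -0.83] F [ 0.  -0.1  0.3] grip 0.5 0.0
togo cm [-0.09 -0.21 -0.17] spin -0.001
```

Emit:
move_arm(
  commands=[
    {"xyz":[-0.1,-0.2,-0.15],"spin":0},
    {"xyz":[0,0,0],"spin":0},
  ],
)

```text
clock: 12.43
tool_pos: [0.5221, -0.3467, 0.0526]
tool_rot: [-0.001, -0.119, 0.993, 0.004]
ft_force: [0.5, -0.7, -0.3]
gripper_width: 0.502
grasp_force: 0.0
```

Emit:
move_arm(
  commands=[
    {"xyz":[0,0,0],"spin":0},
    {"xyz":[0,0,0],"spin":0},
    {"xyz":[0,0,0],"spin":0},
    {"xyz":[0,0,0],"spin":0},
    {"xyz":[0,0,0],"spin":0},
    {"xyz":[0,0,0],"spin":0},
  ],
  grip=0,
  squeeze=80,
)

```text
clock: 12.93
tool_pos: [0.5213, -0.3461, 0.0517]
tool_rot: [-0.001, -0.119, 0.993, 0.004]
ft_force: [-1.3, -0.5, 6.0]
gripper_width: 0.102
grasp_force: 78.2
```

```bash
python3 - <<'E'
from h import *
togo([.521,-.346,.051],13.7)
E
```

```text
t 12.93 pos [ 0.5213 -0.3461  0.0517] yaw -166.3 q [-0.59  0.56  0.02  1.03  0.   -0.83] F [-1.3 -0.5  6. ] grip 0.102 78.2
togo cm [0.03 0.02 0.07] spin -0.0
```

Emit:
move_arm(
  commands=[
    {"xyz":[0,0,-1],"spin":0},
    {"xyz":[0,0,-2.5],"spin":0},
    {"xyz":[0,0,-2.5],"spin":0},
    {"xyz":[0,0,-2.5],"spin":0},
    {"xyz":[0,0,-2.5],"spin":0},
    {"xyz":[0,0,0],"spin":0.107},
    {"xyz":[0,0,0],"spin":0.107},
    {"xyz":[0,0,0],"spin":0.107},
    {"xyz":[0,0,0],"spin":0.107},
    {"xyz":[0,0,0],"spin":0.107},
    {"xyz":[0,0,0],"spin":0.107},
    {"xyz":[0,0,0],"spin":0.107},
  ],
)

```text
clock: 13.93
tool_pos: [0.5215, -0.3468, 0.1617]
tool_rot: [-0.003, 0.255, 0.967, 0.004]
ft_force: [0.2, -0.4, -1.0]
gripper_width: 0.1
grasp_force: 78.2
```

```bash
python3 - <<'E'
from h import *
c=np.array([.5242,-.1338]); a=np.radians(144.6)
togo(np.r_[c-.035*np.array([np.cos(a),np.sin(a)]),.165],-35.4)
E
```

```text
t 13.93 pos [ 0.5215 -0.3468  0.1617] yaw 150.5 q [-0.59  0.5   0.21  1.28  0.   -0.07] F [ 0.2 -0.4 -1. ] grip 0.1 78.2
togo cm [ 6.78 18.31 -0.17] spin 0.103
```

Emit:
move_arm(
  commands=[
    {"xyz":[0.8,2.3,0],"spin":0},
    {"xyz":[0.8,2.3,0],"spin":0},
    {"xyz":[0.8,2.3,0],"spin":0},
    {"xyz":[0.8,2.3,0],"spin":0},
    {"xyz":[0.9,2.3,0],"spin":0},
    {"xyz":[0.9,2.3,0],"spin":0},
    {"xyz":[0.9,2.3,0],"spin":0},
    {"xyz":[0.9,2.2,0],"spin":0},
    {"xyz":[0,0,0],"spin":0.103},
    {"xyz":[0,0,0],"spin":0},
    {"xyz":[0,0,0],"spin":0},
    {"xyz":[0,0,0],"spin":0},
  ],
)

```text
clock: 14.93
tool_pos: [0.5515, -0.1545, 0.1629]
tool_rot: [-0.003, 0.301, 0.954, 0.004]
ft_force: [0.5, 0.0, -1.6]
gripper_width: 0.106
grasp_force: 78.3
```

```bash
python3 - <<'E'
from h import *
P=pose('wrist'); s0=arm.read_state(); im,dep=arm.camera('wrist'); cv2.imwrite('pics/w4.png',im); np.save('w4.npy',dep)
uv,X=cloud(dep,P); z=X[:,2]; c=[.5242,-.1338]
d=np.linalg.norm(X[:,:2]-c,axis=1)
def rect(n,m):
    x=X[m]; r=cv2.minAreaRect((x[:,:2]*1000).astype(np.float32)); print(n,m.sum(),np.round(r[0],1),np.round(r[1],1),round(r[2],1),np.median(x[:,2]).round(4))
rect('box',(d<.08)&(z>.074)&(z<.085))
rect('hole',(d<.02)&(z>.04)&(z<.075))
for q,h in (('keyway',.08),('key',s0['tool_pos'][2]-.0117)):
  for r in arm.spot_point(q,'wrist')[:3]:
    l=np.array(r['location'])*[512,384]; print(q,r['conf'],l.round(),atz(l,h,P)[0].round(4))
# held key in tool frame
Rt=rot(s0['tool_rot']); T=(X-s0['tool_pos'])@Rt
m=(abs(T[:,0])<.03)&(abs(T[:,1])<.02)&(T[:,2]>-.02)&(T[:,2]<.045)
print('held',m.sum()); 
for a in np.arange(-.02,.045,.005):
    k=m&(T[:,2]>=a)&(T[:,2]<a+.005)
    if k.sum()>5: print(round(a,3),k.sum(),T[k].min(0).round(4),T[k].max(0).round(4),'uv',uv[k].min(0),uv[k].max(0))
togo([*c,.16],-35.4)
E
```

```text
box 19892 [ 527.1 -133.1] [100.2 100.2] 54.6 0.0798
hole 296 [ 528.3 -133.7] [ 7.5 19.1] 54.9 0.0441
keyway 0.92 [264. 153.] [ 0.5265 -0.134   0.08  ]
key 0.44 [81. 35.] [ 0.4304 -0.1648  0.1512]
held 1360
-0.02 387 [ 0.0052 -0.018  -0.02  ] [ 0.0146  0.0177 -0.015 ] uv [218 229] [303 253]
-0.015 360 [ 0.005 -0.018 -0.015] [ 0.0146  0.0176 -0.01  ] uv [219 224] [302 247]
-0.01 262 [ 0.0054 -0.0173 -0.01  ] [ 0.0144  0.017  -0.005 ] uv [222 220] [299 242]
-0.005 120 [ 0.0092 -0.0109 -0.005 ] [ 0.0145  0.0106 -0.    ] uv [237 217] [284 230]
0.0 53 [ 0.0108 -0.0051  0.    ] [0.0142 0.0048 0.0047] uv [250 215] [271 223]
0.005 99 [ 0.0053 -0.0099  0.0055] [0.0102 0.01   0.0099] uv [241 218] [281 227]
0.01 15 [ 0.0048 -0.0105  0.0105] [0.0092 0.0092 0.0117] uv [240 218] [279 227]
0.02 30 [ 0.0076 -0.0032  0.0207] [0.0083 0.0028 0.0248] uv [255 212] [266 214]
0.025 32 [ 0.0076 -0.0032  0.0252] [0.0083 0.0024 0.03  ] uv [255 209] [265 212]
t 15.08 pos [ 0.5514 -0.1546  0.1626] yaw 144.9 q [-0.28  0.39  0.03  1.22  0.01  0.34] F [-0.4  0.1 -1.4] grip 0.103 78.3
togo cm [3.42 0.14 0.29] spin 0.005
```

View pics/w4.png

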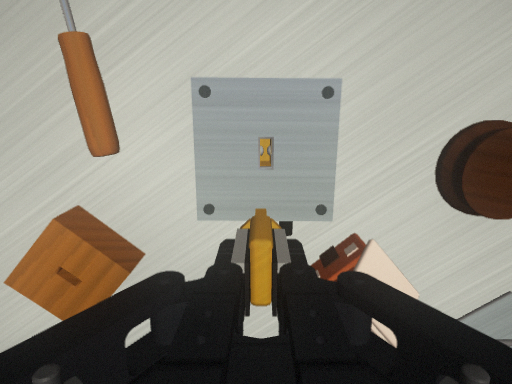

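The wrist view shows the slot at (265,152) and the held key's tip at (260,212). I'm aligning it above the slot.

Emit:
move_arm(
  commands=[
    {"xyz":[1.7,0.2,0],"spin":0.005},
    {"xyz":[1.6,0.17,0],"spin":0},
    {"xyz":[0,0,1.5],"spin":0},
    {"xyz":[0,0,1.5],"spin":0},
    {"xyz":[0,0,1],"spin":0},
    {"xyz":[0,0,0],"spin":0},
    {"xyz":[0,0,0],"spin":0},
    {"xyz":[0,0,0],"spin":0},
  ],
)

```text
clock: 15.75
tool_pos: [0.5269, -0.1318, 0.1235]
tool_rot: [-0.003, 0.304, 0.953, 0.004]
ft_force: [-0.2, 0.7, -1.2]
gripper_width: 0.105
grasp_force: 78.3
```

```bash
python3 - <<'E'
from h import *
togo([.5265,-.1325,.0917],-35.4)
E
```

```text
t 15.75 pos [ 0.5269 -0.1318  0.1235] yaw 144.6 q [-0.25  0.35 -0.13  1.1   0.01  0.37] F [-0.2  0.7 -1.2] grip 0.105 78.3
togo cm [-0.04 -0.09  3.18] spin -0.0
```

Emit:
move_arm(
  commands=[
    {"xyz":[-0.04,-0.08,0.2],"spin":0},
    {"xyz":[0,0,0.2],"spin":0},
    {"xyz":[0,0,0.2],"spin":0},
    {"xyz":[0,0,0.2],"spin":0},
    {"xyz":[0,0,0.2],"spin":0},
    {"xyz":[0,0,0.2],"spin":0},
    {"xyz":[0,0,0.2],"spin":0},
    {"xyz":[0,0,0.2],"spin":0},
    {"xyz":[0,0,0],"spin":0},
    {"xyz":[0,0,0],"spin":0},
  ],
)

```text
clock: 16.58
tool_pos: [0.5262, -0.1322, 0.1067]
tool_rot: [-0.004, 0.304, 0.953, 0.004]
ft_force: [0.0, 0.6, -1.5]
gripper_width: 0.101
grasp_force: 78.3
```

```bash
python3 - <<'E'
from h import *
togo([.5265,-.1325,.0917],-35.4); print(arm.read_state()['ft_torque'])
E
```

```text
t 16.58 pos [ 0.5262 -0.1322  0.1067] yaw 144.6 q [-0.25  0.36 -0.16  1.06  0.01  0.37] F [ 0.   0.6 -1.5] grip 0.101 78.3
togo cm [-0.05 -0.01  1.5 ] spin -0.0
[ 0.00462367 -0.00596603  0.03202581]
```

The key is 8 mm into the slot with no contact force. Continuing with small to-and-fro turns.

Emit:
move_arm(
  commands=[
    {"xyz":[0,0,0.2],"spin":0},
    {"xyz":[0,0,0.2],"spin":0},
    {"xyz":[0,0,0.12],"spin":0.06},
    {"xyz":[0,0,0.12],"spin":-0.06},
    {"xyz":[0,0,0.12],"spin":-0.06},
    {"xyz":[0,0,0.12],"spin":0.06},
    {"xyz":[0,0,0.12],"spin":0.06},
    {"xyz":[0,0,0.12],"spin":-0.06},
    {"xyz":[0,0,0.12],"spin":-0.06},
    {"xyz":[0,0,0.12],"spin":0.06},
    {"xyz":[0,0,0],"spin":0},
  ],
)

```text
clock: 17.5
tool_pos: [0.5267, -0.1323, 0.0935]
tool_rot: [-0.003, 0.305, 0.952, 0.004]
ft_force: [1.7, -1.3, 0.4]
gripper_width: 0.098
grasp_force: 78.4
```

```bash
python3 - <<'E'
from h import *
togo([.5265,-.1325,.0917],-35.4); print(arm.read_state()['ft_torque'])
E
```

```text
t 17.5 pos [ 0.5267 -0.1323  0.0935] yaw 144.4 q [-0.25  0.37 -0.18  1.03  0.01  0.37] F [ 1.7 -1.3  0.4] grip 0.098 78.4
togo cm [ 0.   -0.02  0.18] spin -0.003
[-0.27845873 -0.42255306  0.00588219]
```

Emit:
move_arm(
  commands=[
    {"xyz":[0,0,0.08],"spin":0.06},
    {"xyz":[0,0,0.08],"spin":-0.06},
    {"xyz":[0,0,0.08],"spin":-0.06},
    {"xyz":[0,0,0.08],"spin":0.06},
    {"xyz":[0,0,0.06],"spin":0.06},
    {"xyz":[0,0,0.06],"spin":-0.06},
    {"xyz":[0,0,0],"spin":0},
    {"xyz":[0,0,0],"spin":0},
  ],
)

```text
clock: 18.17
tool_pos: [0.5274, -0.1326, 0.0915]
tool_rot: [-0.002, 0.304, 0.953, 0.004]
ft_force: [-8.9, 1.1, 38.7]
gripper_width: 0.101
grasp_force: 84.4
```

```bash
python3 - <<'E'
from h import *
togo([.5265,-.1325,.0917],-35.4); print(arm.read_state()['ft_torque'])
P=pose('scene'); im,dep=arm.camera('scene'); cv2.imwrite('pics/s5.png',cv2.resize(im[150:240,180:300],(800,600),interpolation=cv2.INTER_CUBIC))
E
```

```text
t 18.17 pos [ 0.5274 -0.1326  0.0915] yaw 144.7 q [-0.25  0.37 -0.18  1.02  0.01  0.37] F [-8.9  1.1 38.7] grip 0.101 84.4
togo cm [ 0.08 -0.05 -0.02] spin 0.001
[0.18771419 2.21375645 0.02541139]
```

View pics/s5.png

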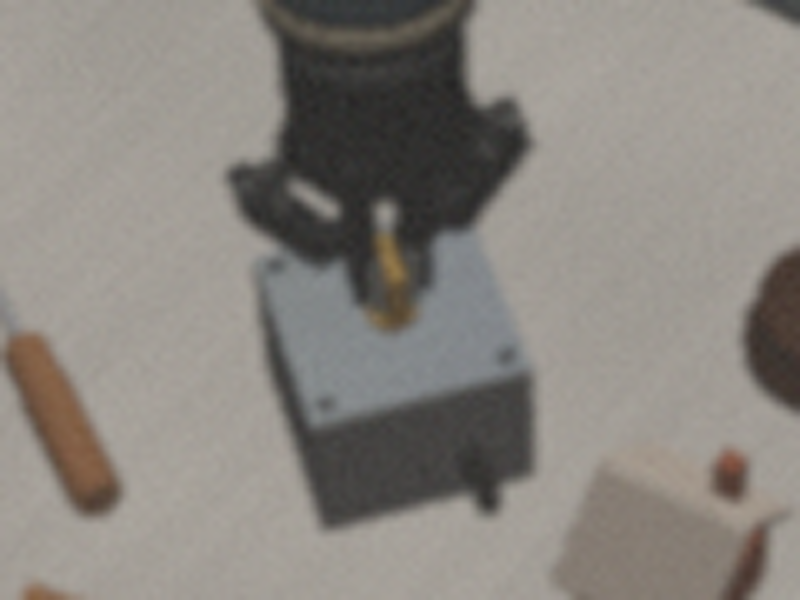

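The key is home: the collar sits on the cover at crop pixel (390,315), and z matches with about 39 N of contact force. I'm easing the push and then turning clockwise.

Emit:
move_arm(
  commands=[
    {"xyz":[-0.05,0.03,-0.15],"spin":0},
    {"xyz":[0,0,0],"spin":0},
    {"xyz":[0,0,0],"spin":0},
    {"xyz":[0,0,0],"spin":0},
    {"xyz":[0,0,0],"spin":0.1},
    {"xyz":[0,0,0],"spin":0.1},
    {"xyz":[0,0,0],"spin":0.1},
    {"xyz":[0,0,0],"spin":0},
  ],
)

```text
clock: 18.88
tool_pos: [0.5273, -0.1328, 0.0916]
tool_rot: [-0.003, 0.446, 0.895, 0.003]
ft_force: [-5.3, -2.4, 19.1]
gripper_width: 0.101
grasp_force: 81.4
```

```bash
python3 - <<'E'
from h import *
togo([.5265,-.1325,.0917],-35.4); print(arm.read_state()['ft_torque'])
E
```

```text
t 18.88 pos [ 0.5273 -0.1328  0.0916] yaw 127.1 q [-0.25  0.37 -0.18  1.02  0.01  0.67] F [-5.3 -2.4 19.1] grip 0.101 81.4
togo cm [ 0.07 -0.05 -0.01] spin -0.306
[-0.5736682   1.16780636 -0.0613938 ]
```

Torque about z is only 0.06 N m, so it turns freely and is home. I'll finish the turn.

Emit:
move_arm(
  commands=[
    {"xyz":[0,0,0],"spin":0.11},
    {"xyz":[0,0,0],"spin":0.11},
    {"xyz":[0,0,0],"spin":0.11},
    {"xyz":[0,0,0],"spin":0.11},
    {"xyz":[0,0,0],"spin":0.11},
    {"xyz":[0,0,0],"spin":0.11},
    {"xyz":[0,0,0],"spin":0.11},
    {"xyz":[0,0,0],"spin":0.11},
    {"xyz":[0,0,0],"spin":0.11},
    {"xyz":[0,0,0],"spin":0.11},
    {"xyz":[0,0,0],"spin":0.11},
    {"xyz":[0,0,0],"spin":0.05},
  ],
)

```text
clock: 19.88
tool_pos: [0.5264, -0.1329, 0.0916]
tool_rot: [-0.004, 0.888, 0.461, -0.0]
ft_force: [-11.7, -3.7, 24.8]
gripper_width: 0.1
grasp_force: 82.4
```

Emit:
move_arm(
  commands=[
    {"xyz":[0,0,0],"spin":0.03},
    {"xyz":[0,0,0],"spin":0},
    {"xyz":[0,0,0],"spin":0},
    {"xyz":[0,0,0],"spin":0},
    {"xyz":[0,0,0],"spin":0},
    {"xyz":[0,0,0],"spin":0},
  ],
)

```text
clock: 20.38
tool_pos: [0.5264, -0.1329, 0.0916]
tool_rot: [-0.004, 0.893, 0.45, -0.0]
ft_force: [-11.8, -2.7, 25.6]
gripper_width: 0.098
grasp_force: 82.3
```

```bash
python3 - <<'E'
from h import *
togo([.5265,-.1325,.0917],-35.4); print(arm.read_state()['ft_torque'])
P=pose('wrist'); s=arm.read_state(); im,dep=arm.camera('wrist'); cv2.imwrite('pics/w6.png',im)
uv,X=cloud(dep,P); T=(X-s['tool_pos'])@rot(s['tool_rot'])
m=(abs(T[:,0])<.03)&(abs(T[:,1])<.006)&(T[:,2]>-.012)&(T[:,2]<.0)&(T[:,0]>.003)
k=T[m]; print('plate edge',m.sum(),k.min(0),k.max(0),k[:,1].mean())
P=pose('top'); im,dep=arm.camera('top')
for r in arm.spot_point('bear0','top')[:4]: print(r['conf'],atz(np.array(r['location'])*[512,384],.03,P)[0].round(3))
E
```

```text
t 20.38 pos [ 0.5264 -0.1329  0.0916] yaw 53.5 q [-0.25  0.37 -0.18  1.03  0.01  1.96] F [-11.8  -2.7  25.6] grip 0.098 82.3
togo cm [ 0.04 -0.01 -0.01] spin 1.552
[-0.81714227  2.7218841   0.12085728]
plate edge 227 [ 0.01040731 -0.00598468 -0.0119843 ] [ 0.01540987  0.00598146 -0.00016422] 0.00017961799078150474
0.67 [0.704 0.212 0.03 ]
0.6 [0.661 0.243 0.03 ]
0.51 [0.662 0.28  0.03 ]
```

View pics/w6.png

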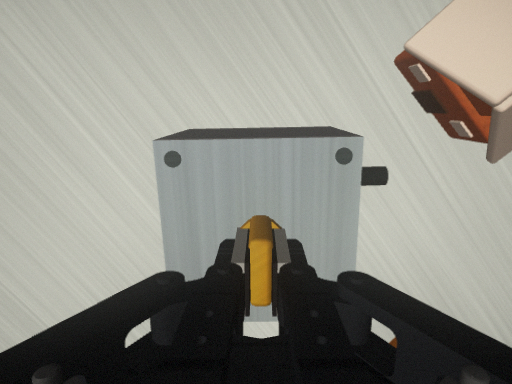

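The key is turned a quarter with the box square to the tool. The plate is gripped at (261,260), the collar is on the cover, and the bears are still in the bin.

```bash
python3 -c "
from bench import arm; print(arm.sign_off())"
```

```text
the job is handed in; nothing more can be done
None
```

I handed the job in at about 20 s of the 67 s allowed: all three bears are in the curing bin, and the brass key is fully home, turned about 1.55 rad clockwise and still gripped; the sign-off call returned no score.

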